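Load the red coil into the coil tester

TASK

Lift the coil with the red lug straight up by its lug until it is clear of the tray, then set it down (do not drop it) upright on the blue tester, centred in the white outline with its long side along the outline's long side, either way round. Once it stands there released, press the tester's green button fully down and let it come up again; leave the other coils, the spool and the screwdriver where they are.

Things in the scene. Friction and masses are not known exactly. Their poses are not given: they have to be found in the camera images.
- red_coil_mid (a point): the one to test: wound coil 90 x 50 mm, 32 mm high, black end plates, with an upright red lug in the middle of its top: 12 mm thick along x, 36 wide along y, 40 tall (72 mm overall, 0.22 to 0.45 kg). Point: centre, 36 mm above the underside; x along the long side, z up. Stands in any of the three pockets, its top plate 2 mm below the tray's top face: only the lug can be gripped.
- yellow_coil_mid (a point): yellow-lug coil (copper wire), to be left in its pocket; same size and same point as the red one
- blue_coil_mid (a point): blue-lug coil, to be left in its pocket; same size and same point as the red one
- tray: fixed light wooden tray, 120 mm (x) by 230 mm (y), 44 mm high; origin at the centre of its underside on the bench; three pockets in a row along y, 74 mm apart, each 94 mm (x) by 54 mm (y) and 34 mm deep, 2 mm clear of the coil all round
- pocket0 (a point): centre of the mouth of the pocket at the tray's -y end, at the height of the tray's top face; axes as the tray
- pocket1 (a point): centre of the mouth of the middle pocket, likewise
- pocket2 (a point): centre of the mouth of the pocket at the tray's +y end, likewise
- mark (a point): centre of the white outline (110 mm along x by 70 mm along y inside the line) printed on the dark pad on the tester's flat top, at the height of that top. The tester is a fixed blue case 150 mm (x) by 200 mm (y), 30 mm high; axes as the tester: x along the outline's long side, z up
- start_top (a point): centre of the top face of the green start button, 36 mm across, on the tester's top, 103 mm from the outline's centre along the tester's +y and 25 mm along its -x; pressed straight down
- start (a joint): start button travel in m: 0 up, 0.006 fully down; a spring pushes it back up, about 5 N when fully down; counted as pressed beyond 0.004
- spool_mid (a point): loose wooden spool full of copper wire, 68 mm across and 72 mm high, standing beyond the work; its centre, 36 mm up; leave alone
- driver_grip (a point): handle of a loose red screwdriver lying on the bench beyond the work, about 200 mm long; leave alone
Not all that is in view belongs to the job. What is shaped like the part that bears red_coil_mid but pink, purple or turquoise is not meant.

How it is judged:
By the outcome, as a careful person would: the job done as asked, in the order asked, and still so for the second after the job is handed in, with the robot touching nothing.
It also fails if it takes over 51 s, if anything falls off the work surface, if the arm or the gripper's body presses on something with over 40 N, if the wrist force passes 120 N, or if a joint passes its speed limit or range.

ROBOT

A 6-joint arm with a two-finger parallel gripper is mounted at the origin on the work surface. World frame = base frame: x ahead of the robot, y to its left, z up, the work surface at z = 0. Lengths are in mm, angles in rad, forces in N, time in s.
With the tool pointing down it reaches from about 375 to 925 mm from the base axis. Payload 5.7 kg.
Tool frame: the origin (TCP) lies at the very end of the fingers, on their centre line; the grasp point (between the pads) lies 19 mm behind it; z points along the fingers, y is the line along which they close (so a half turn about z gives the same grasp; the last joint's range is limited). The gripper opens to 85 mm and grips with 20 to 120 N. Pads are 22 mm wide; open, the fingers measure 114 mm over their backs; the gripper's body (76 mm by 85 mm) begins 54 mm behind the grasp point. The pads swing forward as they close: fully open they stand 13 mm farther back than shut.
Start: joints at [1.176, 0.359, 1.51, -0, 1.272, -0.115], TCP at [165.691, 576.636, 231.267] pointing down, gripper open.
Joint ranges: [-2.97, 2.97], [-1.01, 2.36], [0.21, 2.38], [-0.96, 4.11], [0.2, 2.71], [-2.98, 2.98]. Speed limits (rad/s): [2.39, 2.39, 3.14, 3.14, 3.14, 3.14].

INTERFACE

Orientations are given as [roll, pitch, yaw] about the fixed x, y, z axes, in that order (R = Rz(yaw) Ry(pitch) Rx(roll)).
In Python, from rig import env gives the robot as it stands.
- The arm moves only by the tool carry_out, never from a script. Its argument "moves" is a list of rows, each a list of 3 entries, a list of its own where there are three numbers: the shift along the tool's x, y, z in cm, then the turn, a rotation vector about the tool's x, y, z in rad, then the closure, from 0 (fully open) to 1 (shut). A call has 1 to 8 rows; each row shifts and turns the commanded pose from where the row before left it, along the tool's axes as they then stand; what a row does not reach is not made up. A row lasts 1/8 s, in which the tool goes at most 62.5 mm and 10.7 degrees, less where a joint would pass 70% of its speed; a pose out of reach is approached as far as the arm can. A call is refused whole if a number of a shift passes 6.25 or a number of a turn 0.188, either way. A call with a gripper value outside its range is refused whole. The fingers move at their own pace and stop on an object; the grip force is fixed at half the most. Time passes only in rows, so rows that do not move let the fingers close. It gives the time, the measured TCP pose, the force, the opening and the grip force at its end, in the units of the state.
- env.state(): the state, without advancing time (a new reading comes with each control period).
- env.grab_frame(name): name is "scene" or "side" or "wrist"; returns the picture (420x560x3 uint8, red, green, blue); there is no depth.
- env.calibration(name): a dict with "vertical_fov" (degrees; the focal length in pixels is half the picture's height over the tangent of half this angle, whatever the lens; pixels are square), "cx", "cy" (the principal point, pixels), "position" and "orientation" of the camera in the world. Camera axes: x right, y up, looking along -z (the intrinsics and any distortion apply to the point x, -y, -z); pixel columns grow to the right and rows downward; lengths in mm; the calibration is good to about 2 mm. A picture is of the moment at which its call begins: read the wrist's pose just before it. calibration takes no time and is no camera call; for the wrist camera it gives the pose at the moment of the call.
- env.close_job(): hands the job in; it is judged then, once.
Trained networks look in the newest picture that a camera, given by its name, has taken for a name from the list of things; names that differ only in an ending like _2 or _b are one class to them, and where a whole thing is asked for, a point or a joint stands for the part that bears it (a point fixed in the world has none). Each returns a list of dicts, best first, with "score" (0 to 1); they miss things now and then, are a little off and sometimes report something else, mostly with a low value. They report only what shows in the picture. A call takes as long as a camera call. They do not tell look-alikes from the thing itself.
- env.outline_of(camera, query): "region" (420x560 bool, what is visible of it) and "position" ([column, row] in pixels, amid what is visible of it).
The state is a dict: "clock": time; "joint_pos": joint angles; "qvel": joint speeds; "tau": joint torques, N m; "ee_pos": TCP position; "eef_rot": TCP orientation; "contact_force": force on the tool from outside, world axes, zero at the start; "wrist_torque": the same for the moment, N m; "grip_width": finger opening in mm; "grasp_force": force on a finger pad.
Only numpy, scipy, OpenCV 4.12 (cv2) and the standard library are available. Lean on these libraries where they do the work, as an engineer would, in place of code of your own. Each camera call takes 0.05 s, during which the arm holds its last target. There are 200 camera calls.

## Working session

There is one attempt and no reset: what is moved stays moved. The work goes in short steps, Python scripts to look and compute and a tool call to move; the robot and the scene stay as the last step left them, time stands still between calls to the robot, and variables do not carry over. Pictures are saved under pics/ and viewed, at most 10 in all, crops included, and the job is handed in when it is done.

Besides the shell and the picture viewer there is one more tool, called after ">>>" as name(argument=value, ...), one argument or row to a line, values as JSON. carry_out: Moves the arm, as the interface text tells. Its arguments: {"type":"object","properties":{"moves":{"type":"array"}},"required":["moves"]}

```bash
mkdir -p pics; ls
python3 - <<'E'
from rig import env
import cv2,numpy as np
for n in("scene","side"):
    im=env.grab_frame(n); cv2.imwrite(f"pics/{n}0.png",im[:,:,::-1]); print(n,env.calibration(n))
    for q in("red_coil_mid","mark","start_top","tray","spool_mid","driver_grip"):
        try: print(q,[(round(d["score"],2),np.round(d["position"]).tolist(),int(d["region"].sum())) for d in env.outline_of(n,q)])
        except Exception as e: print(q,e)
print(env.state()); print(env.calibration("wrist"))
E
```

```text
pics
scene {'vertical_fov': 50.9280038355744, 'cx': 275.2022286957325, 'cy': 208.42313863752352, 'position': array([1432.68018717,  -12.79838433,  809.90548427]), 'orientation': array([0.88924397, 0.01006778, 1.65439347])}
red_coil_mid [(0.96, [131.0, 223.0], 735), (0.95, [314.0, 231.0], 611), (0.94, [218.0, 165.0], 530), (0.55, [230.0, 216.0], 431)]
mark [(0.96, [385.0, 224.0], 3382)]
start_top [(0.45, [401.0, 206.0], 83)]
tray [(0.74, [231.0, 234.0], 2099)]
spool_mid [(0.92, [377.0, 289.0], 1131), (0.71, [229.0, 220.0], 450)]
driver_grip [(0.59, [238.0, 286.0], 650)]
side {'vertical_fov': 55.38339846631881, 'cx': 282.6892636424122, 'cy': 216.85721703185084, 'position': array([388.34064285, 567.23635995, 793.79899676]), 'orientation': array([ 0.74694498,  0.01058138, -2.93851095])}
red_coil_mid [(0.95, [295.0, 135.0], 506), (0.7, [289.0, 187.0], 458), (0.69, [271.0, 253.0], 971), (0.6, [396.0, 186.0], 538), (0.56, [295.0, 209.0], 541)]
mark [(0.55, [268.0, 341.0], 6979), (0.29, [162.0, 292.0], 1229)]
start_top [(0.71, [280.0, 355.0], 297)]
tray [(0.91, [289.0, 200.0], 1749), (0.23, 
[... 366 characters left out ...]
     1.27007848e-03,  1.16064130e-03]), 'tau': array([-1.29391537e-03, -5.27424502e+01, -2.79002005e+01,  3.57862382e-05,
        1.60961397e-03, -8.74157536e-06]), 'ee_pos': array([165.72786894, 576.64066373, 231.28786042]), 'eef_rot': array([-3.14150999e+00,  1.69734967e-05,  2.86176400e+00]), 'contact_force': array([0.66599314, 0.28031667, 0.43872845]), 'wrist_torque': array([-0.00423129, -0.0191392 ,  0.04004095]), 'grasp_force': 0.0, 'grip_width': 85.47572153668818}
{'vertical_fov': 61.2161973135699, 'cx': 283.89746378717734, 'cy': 213.36058669031152, 'position': array([ 84.61927979, 598.90665542, 375.25218323]), 'orientation': array([-3.29773254e-01, -3.41037724e-04,  1.29134839e+00])}
```

Run:
```python
import cv2,numpy as np
a=cv2.imread("pics/scene0.png");b=cv2.imread("pics/side0.png")
a=cv2.resize(a[130:330,90:450],(800,444),interpolation=cv2.INTER_CUBIC)
cv2.imwrite("pics/scene0c.png",a)
```

```text
(no output)
```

View pics/side0.png

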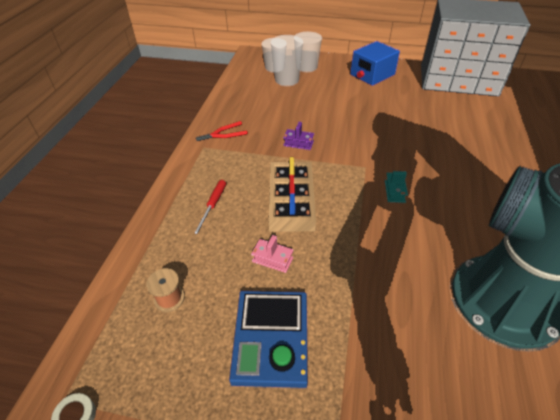

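View pics/scene0c.png

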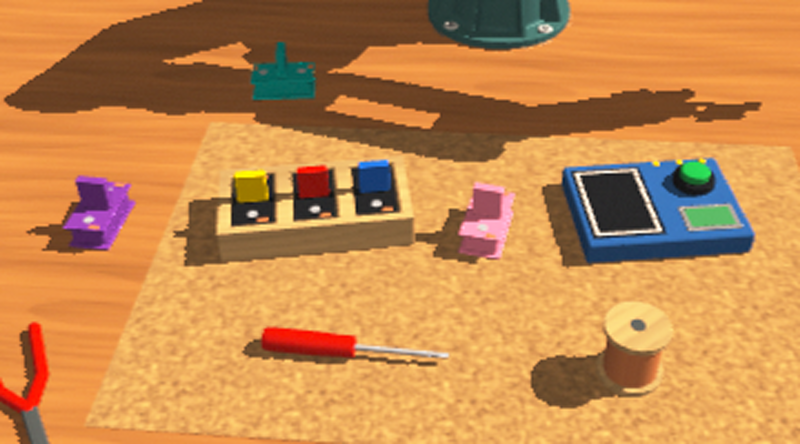

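The red-lug coil is the one in the middle pocket: scene (231,212), side (292,186). It has a black coil body and stands between yellow (291,165) and blue (292,205). The pink (272,252), purple (298,137) and turquoise (396,186) ones in the side picture are look-alikes and not meant. The tester is at side (271,335), with its button at (281,355).

```bash
cat > h.py <<'E'
import numpy as np,cv2
from scipy.spatial.transform import Rotation as R
from rig import env
def cam(n):
    c=env.calibration(n); return c,R.from_euler('xyz',c['orientation']).as_matrix(),210/np.tan(np.radians(c['vertical_fov']/2))
def ray(C,p,z):
    c,M,f=C; p=np.atleast_2d(p).astype(float)
    d=np.c_[(p[:,0]-c['cx'])/f,-(p[:,1]-c['cy'])/f,-np.ones(len(p))]@M.T
    return c['position']+d*((z-c['position'][2])/d[:,2])[:,None]
def proj(C,P):
    c,M,f=C; q=(np.atleast_2d(P)-c['position'])@M
    return np.c_[c['cx']+f*q[:,0]/-q[:,2],c['cy']-f*q[:,1]/-q[:,2]]
def col(im,lo,hi,box=None):
    h=cv2.cvtColor(im,cv2.COLOR_RGB2HSV); m=cv2.inRange(h,np.array(lo),np.array(hi))
    if box: k=np.zeros_like(m); k[box[1]:box[3],box[0]:box[2]]=1; m=m*k
    return m
E
python3 - <<'E'
from h import *
for n,pts in (("side",{"red82":(292,178),"yel82":(292,159),"blu82":(292,195),"wo":[(245,296),(299,296),(299,328),(244,328)],"btn":(281,355),"tray":[(277,164),(308,164),(313,217),(271,217)]}),("scene",{"red82":(231,205),"yel82":(203,208),"blu82":(258,203),"wo":[(349,209),(377,206),(388,234),(359,237)],"btn":(402,208)})):
    C=cam(n)
    for k,v in pts.items(): print(n,k,np.round(ray(C,v,{"wo":30,"btn":40,"tray":44}.get(k,82))[:,:2]).tolist())
E
```

```text
side red82 [[533.0, -220.0]]
side yel82 [[548.0, -298.0]]
side blu82 [[521.0, -156.0]]
side wo [[572.0, 125.0], [456.0, 101.0], [443.0, 177.0], [554.0, 199.0]]
side btn [[466.0, 245.0]]
side tray [[595.0, -313.0], [506.0, -330.0], [460.0, -126.0], [565.0, -105.0]]
scene red82 [[533.0, -213.0]]
scene yel82 [[551.0, -285.0]]
scene blu82 [[520.0, -143.0]]
scene wo [[463.0, 105.0], [444.0, 184.0], [560.0, 202.0], [577.0, 126.0]]
scene btn [[461.0, 249.0]]
```

>>> carry_out(
  moves=[
    [[0,0,0],[0,0,0.182],0],
    [[0,0,0],[0,0,0.182],0],
    [[0,0,0],[0,0,0.182],0],
    [[0,0,0],[0,0,0.182],0],
    [[0,0,0],[0,0,0.182],0],
    [[0,0,0],[0,0,0.182],0],
    [[-4,3,0],[0,0,0],0],
    [[-6,4,0],[0,0,0],0],
  ],
)

```text
clock: 1.7
ee_pos: [247.8, 499.4, 231.3]
eef_rot: [3.141, -0.001, 1.772]
contact_force: [0.5, 0.8, -0.4]
grip_width: 85.2
grasp_force: 0.0
```

>>> carry_out(
  moves=[
    [[-5.5,2.8,0],[0,0,0],0],
    [[-5.5,2.8,0],[0,0,0],0],
    [[-5.5,2.8,0],[0,0,0],0],
    [[-5.5,2.8,0],[0,0,0],0],
    [[-5.5,2.8,0],[0,0,0],0],
    [[-5,2.5,0],[0,0,0],0],
    [[-2,1,0],[0,0,0],0],
    [[0,0,0],[0,0,0],0],
  ],
)

```text
clock: 2.7
ee_pos: [488.1, 194.3, 231.4]
eef_rot: [3.141, 0.0, 1.767]
contact_force: [-0.3, 0.8, 0.0]
grip_width: 85.6
grasp_force: 0.0
```

Run:
```python
from h import *
s=env.state(); print(s['ee_pos'],s['eef_rot'],np.abs(s['qvel']).max())
C=cam("wrist"); print(C[0])
im=env.grab_frame("wrist"); cv2.imwrite("pics/w1.png",im[:,:,::-1])
import pickle; pickle.dump(C,open("w1.pkl","wb"))
```

```text
[488.14147907 194.3199219  231.35076751] [3.14121007e+00 1.99637627e-04 1.76680359e+00] 0.04323714318920886
{'vertical_fov': 61.2161973135699, 'cx': 283.89746378717734, 'cy': 213.36058669031152, 'position': array([471.07152158, 275.5245671 , 375.29090246]), 'orientation': array([-3.29848831e-01, -2.11368937e-04,  1.96354603e-01])}
```

View pics/w1.png

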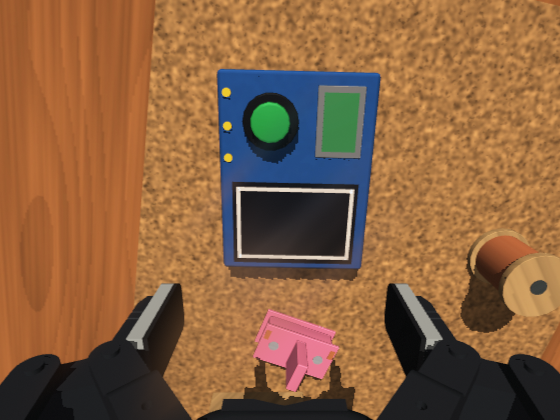

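The wrist picture shows the tester with the white outline at about (238–353, 187–260), the button at (270,122), and the pink look-alike at (295,345), clear of the work. I'll measure the outline and the button.

Run:
```python
from h import *
import pickle; C=pickle.load(open("w1.pkl","rb"))
im=cv2.imread("pics/w1.png")[:,:,::-1].copy()
m=col(im,(0,0,170),(180,60,255),(228,178,362,270))
cs,_=cv2.findContours(m,cv2.RETR_EXTERNAL,cv2.CHAIN_APPROX_NONE); c=max(cs,key=cv2.contourArea)
q=cv2.approxPolyDP(c,6,True)[:,0]; print(q.tolist())
W=ray(C,q,30); print(np.round(W,1)[:,:2].tolist(),W.mean(0))
print([round(float(np.linalg.norm(W[i]-W[i-1])),1) for i in range(len(W))],[round(float(np.arctan2(*(W[i]-W[i-1])[[1,0]])),3) for i in range(len(W))])
f=ray(C,c[:,0],30)[:,:2].astype(np.float32); print("minrect",cv2.minAreaRect(f))
g=col(im,(50,130,60),(75,255,255),(240,90,300,150)); M=cv2.moments(g,True); p=(M['m10']/M['m00'],M['m01']/M['m00']); print(p,ray(C,p,40),M['m00'])
# edges straightness of tester
b=col(im,(105,100,40),(125,255,255),(205,60,390,275)); cs,_=cv2.findContours(b,cv2.RETR_EXTERNAL,cv2.CHAIN_APPROX_NONE); c=max(cs,key=cv2.contourArea)[:,0]
f=ray(C,c,30)[:,:2].astype(np.float32); print("case",cv2.minAreaRect(f))
```

```text
[[236, 187], [238, 257], [347, 259], [353, 190]]
[[441.7, 177.6], [455.5, 101.4], [570.9, 121.9], [557.5, 197.5]] [506.40238187 149.62872643  30.        ]
[117.5, 77.5, 117.2, 76.7] [-2.972, -1.39, 0.176, 1.746]
minrect ((506.28692626953125, 149.6812286376953), (118.42481994628906, 78.29429626464844), 9.873113632202148)
(269.6638461538462, 121.86615384615385) [[463.4196599  247.42401642  40.        ]] 1300.0
case ((497.5794372558594, 199.24209594726562), (147.89662170410156, 196.4118194580078), 9.862588882446289)
```

>>> carry_out(
  moves=[
    [[-4,-0.5,0],[0,0,0],0],
    [[-6,-0.8,0],[0,0,0],0],
    [[-6,-0.8,0],[0,0,0],0],
    [[-6,-0.8,0],[0,0,0],0],
    [[-6,-0.8,0],[0,0,0],0],
    [[-5.3,-0.5,0],[0,0,0],0],
    [[-3,-0.3,0],[0,0,0],0],
    [[0,0,0],[0,0,0],0],
  ],
)

```text
clock: 3.75
ee_pos: [515.0, -169.7, 231.3]
eef_rot: [3.141, 0.0, 1.768]
contact_force: [-0.5, 0.2, -0.6]
grip_width: 85.2
grasp_force: 0.0
```

Run:
```python
from h import *
s=env.state(); print(s['ee_pos'],s['eef_rot'],np.abs(s['qvel']).max())
C=cam("wrist"); im=env.grab_frame("wrist"); cv2.imwrite("pics/w2.png",im[:,:,::-1])
import pickle; pickle.dump(C,open("w2.pkl","wb"))
for q in("red_coil_mid","yellow_coil_mid"): print([(round(d["score"],2),np.round(d["position"]).tolist()) for d in env.outline_of("wrist",q)])
```

```text
[ 515.00925361 -169.72831072  231.30905245] [3.14134081e+00 1.89475979e-04 1.76832090e+00] 0.040552557347960816
[(0.68, [293.0, 234.0]), (0.67, [26.0, 256.0]), (0.63, [273.0, 394.0]), (0.55, [355.0, 18.0])]
[(0.7, [291.0, 293.0]), (0.56, [298.0, 209.0])]
```

View pics/w2.png

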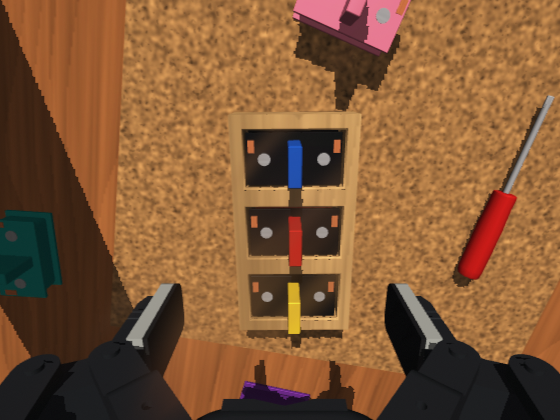

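Names with wrist pixels: red-lug coil (295,240), yellow-lug (294,308), blue-lug (295,163), pink look-alike (355,18), purple (273,394) and turquoise (26,256). Only the middle-pocket one has a red lug on a black-plated coil. I'll confirm it in a crop and measure.

Run:
```python
from h import *
import pickle; C=pickle.load(open("w2.pkl","rb"))
im=cv2.imread("pics/w2.png")[:,:,::-1].copy()
cv2.imwrite("pics/w2c.png",cv2.resize(im[190:350,225:365],None,fx=3.7,fy=3.7,interpolation=cv2.INTER_CUBIC)[:,:,::-1])
from scipy.optimize import least_squares
ends={}
for n,lo,hi,box in (("red",(0,170,80),(6,255,255),(280,205,312,272)),("yel",(20,150,80),(32,255,255),(280,275,312,345)),("blu",(105,150,80),(120,255,255),(280,130,312,195))):
    m=col(im,lo,hi,box); r,c=np.nonzero(m)
    low=r.max()
    e=[c[r==low-2].min(),c[r==low-2].max()+1]
    p=ray(C,(np.mean(e)-.5,low+.5),82)[0]
    # width across top
    a=ray(C,[(e[0]-.5,low-2),(e[1]-.5,low-2)],82); ends[n]=p
    print(n,r.min(),low,e,p[:2],np.linalg.norm(a[1]-a[0]))
d=ends["blu"]-ends["yel"]; print(d,np.linalg.norm(d),"yaw",np.arctan2(-d[0],d[1]))
v=d/np.linalg.norm(d); print("red centre",ends["red"]+18*v, "from all",sum(ends.values())/3+18*v)
# tray rim: outer edges by wood colour on cork is hard; pocket plate check instead: four screw heads
```

```text
red 216 266 [np.int64(289), np.int64(301)] [ 537.31523107 -235.74938801] 11.016233454508997
yel 282 333 [np.int64(288), np.int64(301)] [ 552.0254521  -307.98627212] 12.804129613887753
blu 140 187 [np.int64(288), np.int64(302)] [ 521.86081868 -162.3750707 ] 11.899093249277596
[-30.16463342 145.61120142   0.        ] 148.70281466306204 yaw 0.20426939484584586
red centre [ 533.66389869 -218.12361791   82.        ] from all [ 533.41583491 -217.7444735    82.        ]
```

View pics/w2c.png

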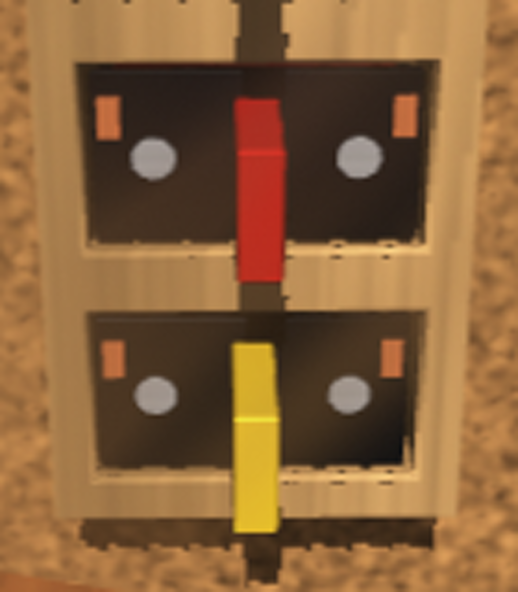

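The crop confirms it: the red lug on the middle coil, full-picture pixels (289–301, 216–266), top centre at about (533.6, −218.0). Next I move above it and go down to TCP z of about 50.

>>> carry_out(
  moves=[
    [[-2.5,0.4,0],[0,0,0],0],
    [[-2.6,0.5,1],[0,0,-0.007],0],
    [[0,0,4],[0,0,0],0],
    [[0,0,5],[0,0,0],0],
    [[0,0,4],[0,0,0],0],
    [[0,0,2.5],[0,0,0],0],
    [[0,0,1.6],[0,0,0],0],
    [[0,0,0],[0,0,0],0],
  ],
)

```text
clock: 4.9
ee_pos: [533.1, -217.5, 49.0]
eef_rot: [-3.14, -0.001, 1.777]
contact_force: [0.3, -0.3, -0.1]
grip_width: 85.3
grasp_force: 0.0
```

Run:
```python
from h import *
s=env.state(); print(s['ee_pos'],s['eef_rot'],s['contact_force'])
im=env.grab_frame("wrist"); C=cam("wrist"); cv2.imwrite("pics/w3.png",im[:,:,::-1])
m=col(im,(0,170,60),(6,255,255)); k,l,st,ce=cv2.connectedComponentsWithStats(m); print(st[1:][st[1:,4]>100])
print(proj(C,[(533.6,-218,82)]),ray(C,ce[1+np.argmax(st[1:,4])],82))
```

```text
[ 533.14369298 -217.53332666   49.03473033] [-3.13989772e+00 -1.22299670e-03  1.77663757e+00] [ 0.28457554 -0.31109407 -0.07479702]
[[ 272  244   34  125 3916]]
[[285.50485377 326.45190617]] [[ 532.79574887 -209.41769455   82.        ]]
```

View pics/w3.png

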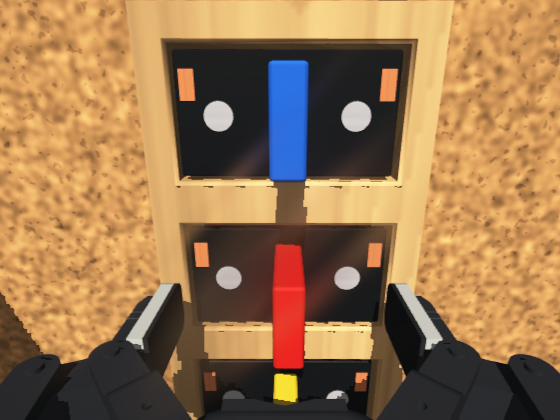

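The red lug (288,326) stands centred between the fingers (182 and 388), with no contact. I close the gripper.

>>> carry_out(
  moves=[
    [[0,0,0],[0,0,0],0.5],
    [[0,0,0],[0,0,0],0.7],
    [[0,0,0],[0,0,0],0.85],
    [[0,0,0],[0,0,0],1],
    [[0,0,0],[0,0,0],1],
    [[0,0,0],[0,0,0],1],
    [[0,0,0],[0,0,0],1],
    [[0,0,0],[0,0,0],1],
  ],
)

```text
clock: 5.95
ee_pos: [534.0, -217.4, 50.7]
eef_rot: [3.141, 0.001, 1.777]
contact_force: [0.3, 0.7, 6.1]
grip_width: 11.1
grasp_force: 61.8
```

>>> carry_out(
  moves=[
    [[0,0,-0.3],[0,0,0],1],
    [[0,0,-0.7],[0,0,0],1],
    [[0,0,-1],[0,0,0],1],
    [[0,0,-1.2],[0,0,0],1],
    [[0,0,-1.5],[0,0,0],1],
    [[0,0,-2],[0,0,0],1],
    [[0,0,-1.5],[0,0,0],1],
    [[0,0,0],[0,0,0],1],
  ],
)

```text
clock: 6.95
ee_pos: [534.6, -217.9, 134.0]
eef_rot: [3.139, 0.002, 1.777]
contact_force: [-0.1, -0.2, -4.2]
grip_width: 10.7
grasp_force: 60.6
```

Run:
```python
from h import *
s=env.state(); print(s['ee_pos'],s['eef_rot'],s['contact_force'],s['grip_width'])
im=env.grab_frame("wrist"); C=cam("wrist"); cv2.imwrite("pics/w4.png",im[:,:,::-1])
import pickle; pickle.dump((C,s),open("w4.pkl","wb"))
```

```text
[ 534.61729179 -217.90107592  134.03267815] [3.13916585e+00 2.25913887e-03 1.77677909e+00] [-0.10166039 -0.16942868 -4.22342329] 10.682222670672235
```

View pics/w4.png

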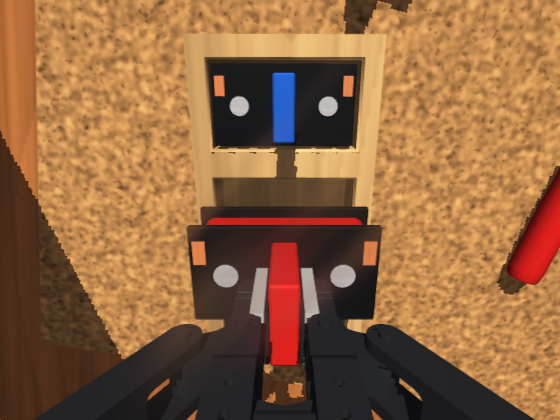

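The coil hangs level in the gripper and clear of the tray: plate front edge (188–381, 226), screws (226,276) and (343,276). I'll work out where it sits in the hand.

Run:
```python
from h import *
import pickle; C,s=pickle.load(open("w4.pkl","rb"))
im=cv2.imread("pics/w4.png")
g=cv2.cvtColor(im,cv2.COLOR_BGR2GRAY)
def blob(x,y):
    w=g[y-16:y+17,x-18:x+19]; r,c=np.nonzero(w>110); return c.mean()+x-18,r.mean()+y-16
sc=[blob(226,276),blob(343,276)]; print(sc)
T=s['ee_pos']; RT=R.from_euler('xyz',s['eef_rot']).as_matrix()
for z in (123,125.3,128):
    for nm,p in(("edge",[(188,226),(381,226)]),("screws",sc)):
        w=ray(C,p,z); d=w[1]-w[0]; mid=w.mean(0); print(z,nm,"len",round(np.linalg.norm(d),1),"yaw",round(np.arctan2(d[1],d[0]),3),"mid",mid[:2].round(1),"in tool",((mid-T)@RT).round(1))
```

```text
[(np.float64(225.36363636363637), np.float64(275.6585365853659)), (np.float64(342.44812362030905), np.float64(275.7748344370861))]
123 edge len 89.6 yaw 0.206 mid [ 528.4 -194.1] in tool [24.6 -1.2 11. ]
123 screws len 57.1 yaw 0.205 mid [ 533.5 -219.6] in tool [-1.4 -1.5 11. ]
125.3 edge len 88.2 yaw 0.206 mid [ 528.2 -193.2] in tool [25.5 -1.2  8.7]
125.3 screws len 56.3 yaw 0.205 mid [ 533.2 -218.3] in tool [-0.1 -1.5  8.7]
128 edge len 86.7 yaw 0.206 mid [ 528.  -192.2] in tool [26.5 -1.2  6. ]
128 screws len 55.3 yaw 0.205 mid [ 532.9 -216.9] in tool [ 1.4 -1.5  6. ]
```

>>> carry_out(
  moves=[
    [[0,0,-2],[0,0,0],1],
    [[1.5,0.2,-2],[0,0,0],1],
    [[3,0.4,0],[0,0,0],1],
    [[4.5,0.6,0],[0,0,0],1],
    [[5,0.7,0],[0,0,0],1],
    [[5,0.7,0],[0,0,0],1],
    [[5,0.7,0],[0,0,0],1],
    [[5,0.6,0],[0,0,0],1],
  ],
)

```text
clock: 8.0
ee_pos: [511.6, 76.1, 171.5]
eef_rot: [-3.14, -0.0, 1.777]
contact_force: [0.3, -0.3, -2.5]
grip_width: 11.3
grasp_force: 60.5
```

>>> carry_out(
  moves=[
    [[4,0.5,0],[0,0,0],1],
    [[2.5,0.3,0],[0,0,0],1],
    [[1.1,0.1,0],[0,0,0.033],1],
    [[0,0,2],[0,0,0],1],
    [[0,0,3],[0,0,0],1],
    [[0,0,1.5],[0,0,0],1],
    [[0,0,0],[0,0,0],1],
    [[0,0,0],[0,0,0],1],
  ],
)

```text
clock: 9.0
ee_pos: [506.3, 150.8, 107.9]
eef_rot: [3.141, 0.0, 1.744]
contact_force: [0.1, 0.0, -3.1]
grip_width: 11.4
grasp_force: 60.4
```

Run:
```python
from h import *
s=env.state(); print(s['ee_pos'],s['eef_rot'],s['contact_force'],s['grip_width'])
im=env.grab_frame("wrist"); C=cam("wrist"); cv2.imwrite("pics/w5.png",im[:,:,::-1])
sd=env.grab_frame("side"); cv2.imwrite("pics/s5.png",sd[:,:,::-1])
import pickle; pickle.dump((C,s),open("w5.pkl","wb"))
```

```text
[506.3421928  150.80852758 107.8660931 ] [3.14065956e+00 8.51474118e-05 1.74365382e+00] [ 0.07728891  0.00460994 -3.07582531] 11.38810861269621
```

View pics/w5.png

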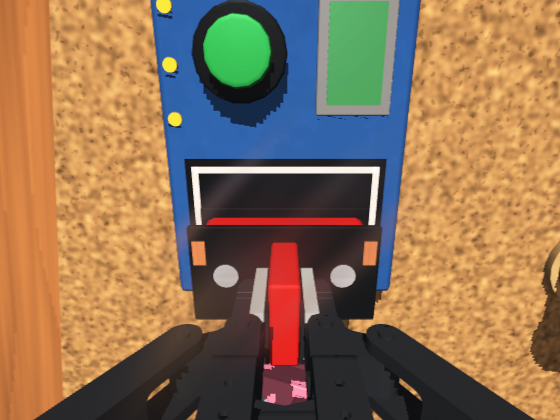

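The coil hangs over the outline. The far white line is visible at row 170, from (192,167) to (379,167). I check the offset from this close view.

Run:
```python
from h import *
import pickle; C,s=pickle.load(open("w5.pkl","rb"))
im=cv2.imread("pics/w5.png")[:,:,::-1].copy()
m=col(im,(0,0,170),(180,70,255),(185,160,390,222)); r,c=np.nonzero(m)
def edge(cols,top=True): return [np.nonzero(m[:,x])[0].min() for x in cols]
xs=np.arange(200,372,4); top=np.polyfit(xs,edge(xs),1)
rows=np.arange(180,215,3); L=np.polyfit(rows,[np.nonzero(m[y])[0].min() for y in rows],1); Rr=np.polyfit(rows,[np.nonzero(m[y])[0].max()+1 for y in rows],1)
y=np.polyval(top,285)-.5
pts=[(np.polyval(L,y)-.5,y),(np.polyval(Rr,y)-.5,y)]; w=ray(C,pts,30); d=w[1]-w[0]; yaw=np.arctan2(d[1],d[0])
print(pts,"len",np.linalg.norm(d),"yaw",yaw)
yw=.172; v=np.array([-np.sin(yw),np.cos(yw),0]); mk=w.mean(0)-39*v; print("mark",mk)
T=s['ee_pos']; RT=R.from_euler('xyz',s['eef_rot']).as_matrix()
zt=T[2]-40.7+32
p=ray(C,[(188,226),(381,226)],zt); cc=p.mean(0)-25*v; print("coil",cc, "yaw",np.arctan2(*(p[1]-p[0])[[1,0]]),"tool shift cm",(mk-cc)@RT/10)
g=cv2.cvtColor(im,cv2.COLOR_RGB2GRAY)
def blob(x,y):
    w=g[y-16:y+17,x-18:x+19]; r,c=np.nonzero(w>110); return c.mean()+x-18,r.mean()+y-16
q=ray(C,[blob(226,276),blob(343,276)],zt).mean(0); print("by screws",(mk-q)@RT/10)
```

```text
[(np.float64(190.34265734265753), np.float64(166.5)), (np.float64(379.7004662004664), np.float64(166.5))] len 119.80678222980039 yaw 0.17293185743299985
mark [506.63313424 150.0735065   30.        ]
coil [506.09271917 150.16071357  99.1660931 ] yaw 0.17267930115540672 tool shift cm [-0.01729684  0.04528232  6.91665607]
by screws [0.06176558 0.07027113 6.91667266]
```

>>> carry_out(
  moves=[
    [[0,0.05,1],[0,0,0],1],
    [[0,0,1.2],[0,0,0],1],
    [[0,0,0.7],[0,0,0],1],
    [[0,0,0.4],[0,0,0],1],
    [[0,0,0.15],[0,0,0],1],
    [[0,0,0],[0,0,0],1],
    [[0,0,0],[0,0,0],1],
  ],
)

```text
clock: 9.98
ee_pos: [506.4, 150.9, 73.0]
eef_rot: [3.141, 0.0, 1.744]
contact_force: [-0.1, -0.0, -3.5]
grip_width: 11.5
grasp_force: 60.4
```

>>> carry_out(
  moves=[
    [[0,0,0.06],[0,0,0],1],
    [[0,0,0.06],[0,0,0],1],
    [[0,0,0],[0,0,0],1],
  ],
)

```text
clock: 10.35
ee_pos: [506.1, 150.8, 71.6]
eef_rot: [-3.141, 0.0, 1.744]
contact_force: [0.6, 0.0, -3.7]
grip_width: 10.9
grasp_force: 60.4
```

>>> carry_out(
  moves=[
    [[0,0,0.05],[0,0,0],1],
    [[0,0,0.05],[0,0,0],1],
    [[0,0,0],[0,0,0],1],
  ],
)

```text
clock: 10.72
ee_pos: [506.2, 150.9, 70.7]
eef_rot: [3.142, 0.0, 1.744]
contact_force: [-1.5, -0.4, -1.2]
grip_width: 11.1
grasp_force: 61.1
```

>>> carry_out(
  moves=[
    [[0,0,0.04],[0,0,0],1],
    [[0,0,0],[0,0,0],1],
    [[0,0,0],[0,0,0],1],
  ],
)

```text
clock: 11.1
ee_pos: [506.3, 150.9, 70.7]
eef_rot: [3.141, 0.0, 1.744]
contact_force: [-1.9, -0.2, 5.5]
grip_width: 11.1
grasp_force: 61.9
```

>>> carry_out(
  moves=[
    [[0,0,0],[0,0,0],0.8],
    [[0,0,0],[0,0,0],0.7],
    [[0,0,0],[0,0,0],0.5],
    [[0,0,0],[0,0,0],0.3],
    [[0,0,0],[0,0,0],0.3],
    [[0,0,0],[0,0,0],0.3],
  ],
)

```text
clock: 11.85
ee_pos: [506.2, 150.8, 70.2]
eef_rot: [-3.141, 0.0, 1.744]
contact_force: [-0.5, 0.2, -0.5]
grip_width: 59.8
grasp_force: 0.0
```

>>> carry_out(
  moves=[
    [[0,0,-1],[0,0,0],0.3],
    [[0,0,-3],[0,0,0],0.3],
    [[0,0,-4],[0,0,0],0.3],
    [[0,0,-4],[0,0,0],0.3],
    [[0,0,-3],[0,0,0],0.3],
    [[0,0,-1],[0,0,0],0.3],
    [[0,0,0],[0,0,0],0.3],
    [[0,0,0],[0,0,0],0.3],
  ],
)

```text
clock: 12.85
ee_pos: [505.2, 150.7, 228.8]
eef_rot: [-3.139, 0.0, 1.744]
contact_force: [0.4, -0.4, 0.3]
grip_width: 59.9
grasp_force: 0.0
```

Run:
```python
from h import *
s=env.state(); print(s['ee_pos'],s['eef_rot'],s['contact_force'],s['grip_width'])
im=env.grab_frame("wrist"); C=cam("wrist"); cv2.imwrite("pics/w6.png",im[:,:,::-1])
import pickle; pickle.dump((C,s),open("w6.pkl","wb"))
u=np.array([np.cos(.172),np.sin(.172)]); v=np.array([-u[1],u[0]]); mk=np.array([506.5,149.9])
print(proj(C,[np.r_[mk+a*u+b*v,62] for a,b in((-45,25),(45,25),(45,-25),(-45,-25))]).round(1).tolist())
```

```text
[505.20172777 150.68514763 228.84597842] [-3.13903513e+00  6.52909051e-05  1.74376566e+00] [ 0.41039076 -0.42357307  0.27045025] 59.949982724794026
[[235.8, 162.4], [337.9, 162.6], [335.2, 216.1], [238.1, 215.9]]
```

View pics/w6.png

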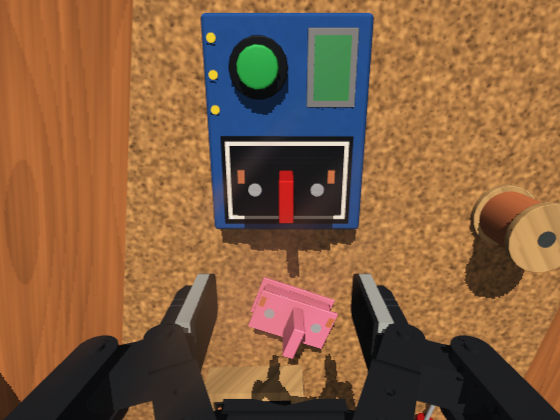

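The coil stands inside the outline, upright and released: screws at (255,190) and (317,190), lug foot at (286,190), matching the predicted centre. Next comes the button at (257,67), with the gripper shut.

>>> carry_out(
  moves=[
    [[3,-0.7,0],[0,0,0],0.6],
    [[4.5,-1.1,0],[0,0,0],1],
    [[2.7,-0.6,0],[0,0,0],1],
    [[0,0,4],[0,0,0],1],
    [[0,0,5],[0,0,0],1],
    [[0,0,4.5],[0,0,0],1],
    [[0,0,3],[0,0,0],1],
    [[0,0,0],[0,0,0],1],
  ],
)

```text
clock: 13.9
ee_pos: [462.1, 246.1, 62.2]
eef_rot: [-3.134, 0.001, 1.744]
contact_force: [0.4, -0.4, -0.1]
grip_width: -0.1
grasp_force: 0.0
```

>>> carry_out(
  moves=[
    [[0,0,0.4],[0,0,0],1],
    [[0,0,0.4],[0,0,0],1],
    [[0,0,0.3],[0,0,0],1],
    [[0,0,0],[0,0,0],1],
  ],
)

```text
clock: 14.4
ee_pos: [465.1, 247.2, 54.5]
eef_rot: [3.141, -0.0, 1.744]
contact_force: [0.5, -0.2, -0.4]
grip_width: -0.3
grasp_force: 0.0
```

>>> carry_out(
  moves=[
    [[0,0,0.4],[0,0,0],1],
    [[0,0,0.3],[0,0,0],1],
    [[0,0,0.2],[0,0,0],1],
    [[0,0,0],[0,0,0],1],
  ],
)

```text
clock: 14.9
ee_pos: [465.5, 247.4, 46.0]
eef_rot: [3.14, -0.0, 1.744]
contact_force: [-1.3, -0.4, 10.4]
grip_width: 0.1
grasp_force: 5.3
```

>>> carry_out(
  moves=[
    [[0,0,0.2],[0,0,0],1],
    [[0,0,0.1],[0,0,0],1],
    [[0,0,0],[0,0,0],1],
  ],
)

```text
clock: 15.28
ee_pos: [465.7, 247.4, 45.4]
eef_rot: [3.139, -0.0, 1.744]
contact_force: [-8.0, -2.6, 39.0]
grip_width: 0.1
grasp_force: 19.4
```

>>> carry_out(
  moves=[
    [[0,0,-0.3],[0,0,0],1],
    [[0,0,-0.3],[0,0,0],1],
    [[0,0,0],[0,0,0],1],
  ],
)

```text
clock: 15.65
ee_pos: [465.5, 247.4, 48.4]
eef_rot: [3.141, -0.0, 1.744]
contact_force: [1.4, 0.3, 4.1]
grip_width: -0.4
grasp_force: 1.7
```

The force profile fits the button: a hard stop at about z 45.5 and roughly 4 N of spring push at 48.4. I raise clear.

>>> carry_out(
  moves=[
    [[0,0,-0.5],[0,0,0],1],
    [[0,0,-1.5],[0,0,0],1],
    [[0,0,-3],[0,0,0],1],
    [[0,0,-5],[0,0,0],1],
    [[0,0,-5],[0,0,0],1],
    [[0,0,-3],[0,0,0],1],
    [[0,0,0],[0,0,0],1],
    [[0,0,0],[0,0,0],1],
  ],
)

```text
clock: 16.65
ee_pos: [464.0, 246.8, 227.6]
eef_rot: [-3.14, 0.0, 1.744]
contact_force: [0.2, -0.4, -0.7]
grip_width: 0.0
grasp_force: 0.0
```

Run:
```python
from h import *
s=env.state(); print(s['ee_pos'],s['contact_force'])
C=cam("wrist"); im=env.grab_frame("wrist")
sc=env.grab_frame("scene"); a=cv2.resize(sc[130:330,90:450],(560,311),interpolation=cv2.INTER_CUBIC)
w=cv2.resize(im,(373,280)); o=np.zeros((591,560,3),np.uint8); o[:311]=a; o[311:,:373]=w; cv2.imwrite("pics/f.png",o[:,:,::-1])
u=np.array([np.cos(.172),np.sin(.172)]); v=np.array([-u[1],u[0]]); mk=np.array([506.5,149.9])
print("expected lug top end",proj(C,[np.r_[mk-18*v,102]]))
m=col(im,(0,170,60),(6,255,255)); k,l,st,ce=cv2.connectedComponentsWithStats(m); print(st[1:][st[1:,4]>100])
```

```text
[464.01554506 246.82198252 227.62158718] [ 0.21702513 -0.37816424 -0.67817483]
expected lug top end [[312.85604812 329.93648681]]
[[271 260  77   6 444]
 [304 274  17  24 107]]
```

View pics/f.png

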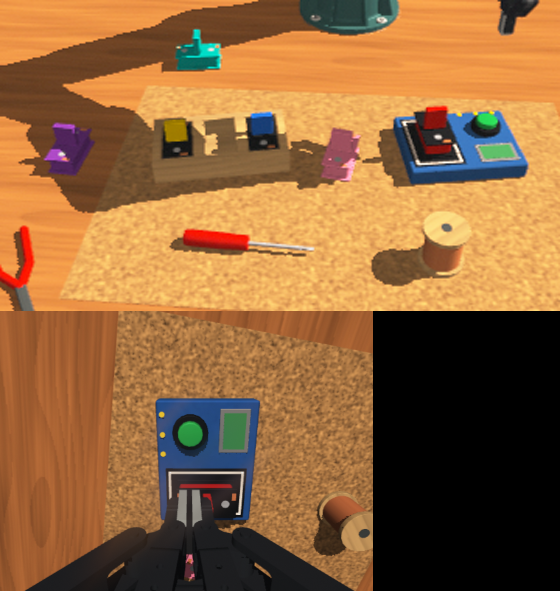

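The red coil stands upright in the outline, scene crop (435,130). The button (486,121) is up, the other coils, spool and screwdriver haven't moved, and the arm is clear.

```bash
python3 -c "
from rig import env
print(env.close_job())"
```

```text
the job is handed in; nothing more can be done
None
```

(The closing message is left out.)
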